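# Set a goniometer's detector arm to the right-angle mark and clamp it

### The job

Slacken the clamp lever of the bench goniometer's swinging detector arm, swing the arm round until its pointer stands exactly on the longest line of the scale (at a right angle to the fixed lamp tube), and tighten the lever again by feel until it takes a push of about 5 N at its handle, firm but not strained, with the pointer still on the line. Do not drag the arm while it is clamped; leave the sample vial in its seat and the other things on the bench where they are, then let go.

Things in the scene. Friction and masses are not known exactly. Their poses are not given: they have to be found in the camera images.
- goniometer: The instrument, fixed on the bench: grey cast round foot, 272 mm in diameter; on it a bright scale disc; in the middle a column with the vial's seat; at the rim, on its -y side, a level lamp tube (31 mm thick, axis 80 mm up). Origin: middle of the underside, on the bench, on the arm's axis. -x points from the middle to the longest line of the scale, y along the lamp's beam, z up.
- detector_arm: Arm that swings level about the column. Its +x side carries a dark detector tube (33 mm thick, axis 80 mm up, 46 to 135 mm from the pivot); its tail (-x) the clamp block (30 mm, top 46 mm up), the lever and the pointer. Origin: the pivot, on the bench. It starts 0.8 to 1.1 rad clockwise (from above) of its goal; stops 0.2 rad behind that, 0.6 rad past the mark. Slack, it swings with 0.12 N m.
- clamp_lever: Black crank lever on an upright clamp screw in the arm's tail, 78 mm from the pivot; it travels with the arm. Origin: on the screw's axis, at bench height; its x axis points along the level bar (8 mm thick, top 61 mm up) to the handle, 60 mm out. Clockwise from above tightens: the foot presses on the scale disc. It stays where left; slack, a push square to the bar turns the lever, a push along it moves the arm.
- handle (a point): Middle of the lever's upright revolving handle (14 mm thick, 61 to 95 mm above the bench), 81 mm up. Loose, the lever follows a push of 0.2 N here; once the foot bites, tightening takes 0.1 N more per newton of clamp force, and each radian adds about 110 N. 5 N (50 N of clamp force) is right. At the start it is only nipped (10 to 40 N); 0.85 to 0.95 rad counter-clockwise clears the disc throughout.
- scale: Bright scale disc, 232 mm in diameter, upper face 26.5 mm above the bench; origin in the middle of that face. Black lines every 5 degrees on the half under the tail, 4 to 9 mm long, 102 mm out; one is by far the longest (88 to 115 mm out). It does not lie quite true: the lever angle at which the foot bites differs by up to 0.5 rad between start and mark, each time otherwise: it must be felt.
- pointer (a point): The tip of the arm's pointer, 102 mm from the pivot, at the height of the scale. Tightening by the handle tends to draw the arm about 0.01 to 0.02 rad clockwise with it, so set it a hair past the line or check it afterwards.
- mark (a point): The point of the longest line 102 mm from the pivot, on the scale: where the tip of the pointer must stand.
- pivot (a point): The vertical axis of the arm's hinge, at the height of the scale; axes as the goniometer's.
- vial: Small capped glass vial, 25 mm in diameter, 47 mm tall, standing loose in the seat on the column, its underside (origin) 56 mm above the bench, top at 103 mm.
- beaker_50: Small glass beaker, 43x48x56 mm, right of the instrument near the front; origin under its centre. Bystander.
- marker: Marker pen, 135 mm long, lying near the front edge; origin under its centre. Bystander.
- tape_roll: Roll of tape lying flat, 96 mm, 25 mm tall, front left; origin under its centre. Bystander.
- timer: Small digital timer, 60x62x18 mm, left; origin under its centre. Bystander.
- petri: Covered petri dish, 62 mm, 15 mm tall, left; origin under its centre. Bystander.
- buffer_7: Small white bottle, 39 mm in diameter, 79 mm tall, far left; origin under its centre. Bystander.
Things that resemble listed ones, but are neither listed nor needed, are in the scene too. Several things have the shape of the vial; the one meant has the colours described above.

How it is judged:
On the way, in this order (a step that is already met when the one before it is completed fails the run):
1. the clamp is slackened: its foot no longer presses on the scale disc (contact force between clamp_lever and scale below 2 N), for 0.2 s.
2. the pointer has been brought onto the longest line with the clamp slack (horizontal distance between pointer and mark below 0.002 m and contact force between clamp_lever and scale below 10 N), for 0.2 s.
At the end, for the whole second after the job is handed in: The pointer's tip stands within 2 mm (1.1 degrees) of its place on the longest line, the arm at rest, the clamp tightened to 36 to 70 N of clamp force (a push of about 3.5 to 7 N at the handle), the vial upright in its seat within 4 mm of the axis (horizontal distance between pointer and mark below 0.002 m and contact force between clamp_lever and scale between 36 and 70 N and angular speed of detector_arm below 0.02 rad/s and horizontal distance between vial and pivot below 0.004 m and angle between vial's own z axis and vertical below 0.1 rad); the robot touches nothing.
It fails at once if the clamp is strained (over 125 N of clamp force, some 12 N at the handle) (contact force between clamp_lever and scale above 125 N).
It fails at once if the arm is dragged while clamped (over 0.2 rad/s with more than 12 N of clamp force) (contact force between clamp_lever and scale above 12 N and angular speed of detector_arm above 0.2 rad/s).
It fails at once if the vial leaves its seat or tips (horizontal distance between vial and pivot above 0.006 m or angle between vial's own z axis and vertical above 0.25 rad).
It fails at once if a bystander is moved by more than 20 mm (distance of any of beaker_50, marker, tape_roll, timer, petri, buffer_7 from where it was at the start of the episode above 0.02 m).
It also fails if it takes over 72 s, if anything falls off the work surface, if the arm or the gripper's body presses on something with over 40 N, if the wrist force passes 120 N, or if a joint passes its speed limit or range.

### The arm

A 6-joint arm with a two-finger parallel gripper is mounted at the origin on a cart in front of the work surface, level with it; the furniture and walls round the work are solid. World frame = base frame: x ahead of the robot, y to its left, z up, the work surface at z = 0. Lengths are in m, angles in rad, forces in N, time in s.
With the tool pointing down it reaches from about 0.375 to 0.9 m from the base axis. Payload 3.1 kg.
Tool frame: the origin (TCP) lies midway between the tips of the shut fingers; the grasp point (between the pads) lies 19 mm behind it (manip.grasp_offset is the distance from the TCP to the grasp point, in m); z points along the fingers, y is the line along which they close (so a half turn about z gives the same grasp; the last joint's range is limited). The gripper opens to 85 mm and grips with 20 to 120 N. Pads are 22 mm wide; open, the fingers measure 114 mm over their backs; the gripper's body (76 mm by 85 mm) begins 54 mm behind the grasp point. The pads swing forward as they close: fully open they stand 13 mm farther back than shut.
Start: joints at [1.018, 0.527, 1.433, -0, 1.181, -0.178], TCP at [0.229, 0.582, 0.231] pointing down, gripper open.
Joint ranges: [-3.08, 3.08], [-0.75, 2.2], [0.22, 2.44], [-1.43, 4.57], [0, 2.65], [-2.85, 2.85]. Speed limits (rad/s): [2.79, 2.79, 3.14, 3.14, 3.14, 3.14].

### API

Orientations are given as a unit quaternion [x, y, z, w].
In Python, from station import sensors, cams, order, manip gives the robot as it stands.
- The arm moves only by the tool move_arm, never from a script. Its argument "targets" is a list of rows, each an object of numbers: "dx", "dy", "dz": the shift along the world's x, y, z normalised to -1 to 1, where 1 is 25 mm; "rx", "ry", "rz": the turn, a rotation vector about the world's x, y, z normalised to -1 to 1, where 1 is 30 degrees. A call has exactly 10 rows; each row shifts and turns the commanded pose from where the row before left it; what a row does not reach is not made up. A row lasts 1/8 s, in which the tool goes at most 62.5 mm and 10.7 degrees, less where a joint would pass 70% of its speed; a pose out of reach is approached as far as the arm can. A call with a number of a shift or a turn outside -1 to 1 is refused whole. A call with a gripper value outside its range is refused whole. "claw" is the opening in per cent of the stroke, from 0 (shut) to 100 (fully open), set as the call begins (left out, the last holds). The fingers move at their own pace and stop on an object; "newtons" is the grip in N (left out, the last holds). Time passes only in rows, so rows that do not move let the fingers close, or fill a call up. It gives the time, the measured TCP pose, the force, the opening and the grip force at its end, in the units of the state.
- sensors.sense(): the state, without advancing time (a new reading comes with each control period).
- cams.snapshot(name): name is "scene" or "side" or "wrist"; returns the picture (384x512x3 uint8, red, green, blue); there is no depth.
- cams.camera_model(name): a dict with "fx", "fy", "cx", "cy" (pixels), "extrinsics" (4x4, takes a point from world to camera coordinates). Camera axes: x right, y down, z forward; pixel columns grow to the right and rows downward; lengths in m; the calibration is good to about 2 mm. A picture is of the moment at which its call begins: read the wrist's pose just before it. camera_model takes no time and is no camera call; for the wrist camera it gives the pose at the moment of the call.
- order.sign_off(): hands the job in; it is judged then, once.
The state is a dict: "t": time; "q": joint angles; "qd": joint speeds; "tau": joint torques, N m; "tcp_pos": TCP position; "tool_rot": TCP orientation; "force": force on the tool from outside, world axes, zero at the start; "ft_torque": the same for the moment, N m; "finger_gap": opening from 0.0 (shut) to 1.0 (fully open); "gripper_force": force on a finger pad.
Only numpy, scipy, OpenCV 4.12 (cv2) and the standard library are available. Lean on these libraries where they do the work, as an engineer would, in place of code of your own. Each camera call takes 0.05 s, during which the arm holds its last target. There are 200 camera calls.

## Working session

There is one attempt and no reset: what is moved stays moved. The work goes in short steps, Python scripts to look and compute and a tool call to move; the robot and the scene stay as the last step left them, time stands still between calls to the robot, and variables do not carry over. Pictures are saved under pics/ and viewed, at most 10 in all, crops included, and the job is handed in when it is done.

Besides the shell and the picture viewer there is one more tool, called after "Call:" as name(argument=value, ...), one argument or row to a line, values as JSON. move_arm: Moves the arm, as the interface text tells. Scaled input: -1 to 1 covers 25 mm each way for a shift and 30 degrees each way for a turn. Its arguments: {"type":"object","properties":{"targets":{"type":"array"},"claw":{"type":"number"},"newtons":{"type":"number"}},"required":["targets"]}

```bash
ls; mkdir -p pics; python3 - <<'E'
from station import sensors,cams
import cv2
s=sensors.sense();print(s)
for n in("scene","side"):
    im=cams.snapshot(n);m=cams.camera_model(n);print(n,m)
    cv2.imwrite(f"pics/{n}0.png",cv2.cvtColor(im,cv2.COLOR_RGB2BGR))
a=cv2.imread("pics/scene0.png");b=cv2.imread("pics/side0.png")
E
```

```text
pics
{'t': 0.0, 'q': array([ 1.01750941e+00,  5.28492772e-01,  1.43389428e+00, -3.62593058e-05,
        1.18137005e+00, -1.78509618e-01]), 'qd': array([-4.32974434e-05, -1.22450161e-03,  1.81817609e-03,  1.40199225e-06,
       -5.73129165e-04, -9.33071251e-04]), 'tau': array([ 1.40268830e-04, -4.42347300e+01, -1.78022861e+01, -2.64958890e-04,
        8.47779913e-03, -5.65354662e-05]), 'tcp_pos': array([0.22840142, 0.58101275, 0.23031981]), 'tool_rot': array([ 1.86287006e-01,  9.82494773e-01, -1.01658094e-03, -3.71551633e-04]), 'force': array([ 1.41370545,  1.07605352, -0.29425653]), 'ft_torque': array([-0.01204213,  0.01194055, -0.04594882]), 'gripper_force': 0.0, 'finger_gap': 0.9947993634184837}
scene {'fx': 362.0480545114296, 'fy': 362.0480545114296, 'cx': 254.743319255776, 'cy': 193.48882624733693, 'extrinsics': array([[ 0.67868042, -0.73424318,  0.01672846, -0.28200955],
       [-0.31233886, -0.30916823, -0.89825355,  0.28923477],
       [ 0.66470845,  0.60440215, -0.4391591 ,  0.47939966],
       [ 0.        ,  0.        ,  0.        ,  1.        ]])}
side {'fx': 467.5995931056977, 'fy': 467.5995931056977, 'cx': 260.3313038339252, 'cy': 185.23734951634376, 'extrinsics': array([[ 0.52879966, -0.84872359, -0.00625999, -0.17623648],
       [-0.74147731, -0.45836534, -0.49001287,  0.46818431],
       [ 0.41301612,  0.26376028, -0.87169272,  0.92330897],
       [ 0.        ,  0.        ,  0.        ,  1.        ]])}
```

View pics/scene0.png

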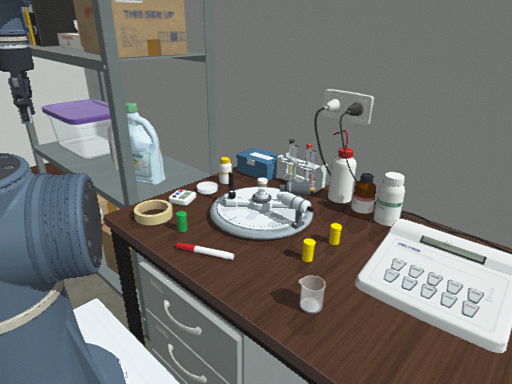

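View pics/side0.png

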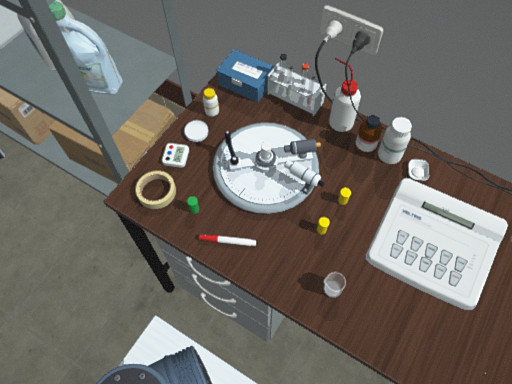

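```bash
cat > h.py <<'E'
import numpy as np,cv2
from station import sensors,cams
def ray(m,u,v,z):
    E=m["extrinsics"];R=E[:3,:3];c=-R.T@E[:3,3]
    d=R.T@np.array([(u-m["cx"])/m["fx"],(v-m["cy"])/m["fy"],1]);return c+d*(z-c[2])/d[2]
def proj(m,p):
    q=m["extrinsics"]@np.append(p,1);return np.array([m["fx"]*q[0]/q[2]+m["cx"],m["fy"]*q[1]/q[2]+m["cy"]])
E
python3 - <<'E'
from h import *
b=cv2.imread("pics/side0.png");c=b[110:225,195:340]
cv2.imwrite("pics/c1.png",cv2.resize(c,None,fx=5.2,fy=5.2,interpolation=cv2.INTER_CUBIC))
m=cams.camera_model("side")
# bright disc: non-brown, fg. fit circle on world plane using extreme boundary of foot
hsv=cv2.cvtColor(b,cv2.COLOR_BGR2HSV)
k=((hsv[...,1]<60)&(hsv[...,2]>90)).astype('uint8')
k[:110]=0;k[225:]=0;k[:,:205]=0;k[:,330:]=0
k=cv2.morphologyEx(k,cv2.MORPH_OPEN,np.ones((3,3)))
cs,_=cv2.findContours(k,0,1);c=max(cs,key=cv2.contourArea);h=cv2.convexHull(c)[:,0]
P=np.array([ray(m,u,v,0.02)[:2] for u,v in h])
print(cv2.boundingRect(c));print(cv2.minEnclosingCircle(P.astype('float32')))
# iterative circle fit
A=np.c_[2*P,np.ones(len(P))];w=np.ones(len(P),bool)
for i in range(5):
    s=np.linalg.lstsq(A[w],(P[w]**2).sum(1),rcond=None)[0];r=np.sqrt(s[2]+s[:2]@s[:2]);e=abs(np.hypot(*(P-s[:2]).T)-r);w=e<max(.003,np.median(e)*2)
print(s[:2],r,w.sum(),len(P))
for n,(u,v,z) in dict(pivotish=(266,156,.08),hbase=(235,161,.061),htop=(228,131,.095)).items(): print(n,ray(m,u,v,z))
E
```

```text
(213, 122, 109, 92)
((0.6031863689422607, 0.14372682571411133), 0.1431238353252411)
[0.59757001 0.14659837] 0.13634533545152117 33 38
pivotish [0.58682461 0.1411977  0.08      ]
hbase [0.54487731 0.20473951 0.061     ]
htop [0.5917177  0.25416604 0.095     ]
```

View pics/c1.png

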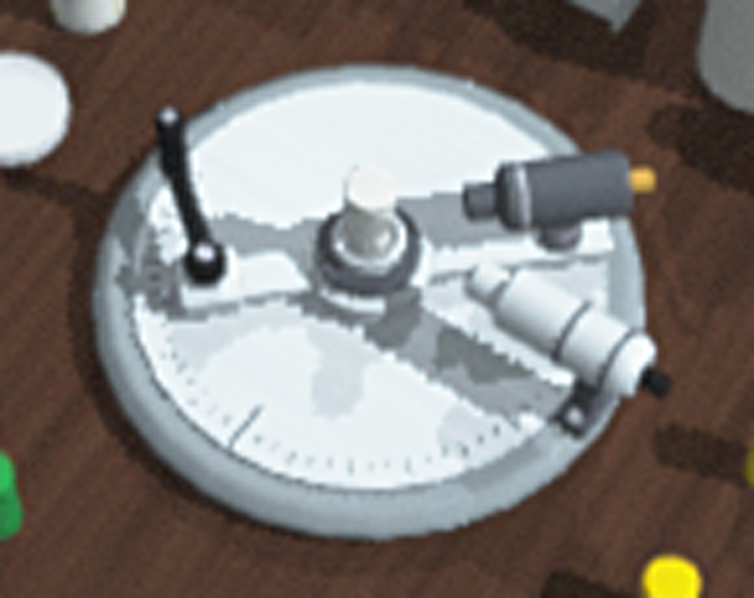

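```bash
python3 - <<'E'
from h import *
m=cams.camera_model("side");g=lambda u,v,z:ray(m,195+u/5.2,110+v/5.2,z)
c=np.array([.5976,.1466])
def pol(n,p,o=c):
    d=p[:2]-o;print(n,p[:2].round(4),'r',np.hypot(*d).round(4),'ang',np.arctan2(d[1],d[0]).round(4))
pol('lin',g(260,405,.0265));pol('lout',g(232,447,.0265));
s=g(205,255,.063);pol('screw',s);h=g(168,112,.095);pol('handle top',h);pol('hrel',h,s[:2])
pol('vialcap',g(370,180,.103));pol('lampend',g(655,380,.08));pol('dettip',g(640,183,.08))
E
```

```text
lin [0.5098 0.1542] r 0.0882 ang 3.0547
lout [0.4839 0.1532] r 0.1139 ang 3.0836
screw [0.5479 0.2083] r 0.0792 ang 2.249
handle top [0.5895 0.2547] r 0.1084 ang 1.6458
hrel [0.5895 0.2547] r 0.0623 ang 0.8402
vialcap [0.6019 0.1502] r 0.0056 ang 0.6888
lampend [ 0.5902 -0.0078] r 0.1546 ang -1.6186
dettip [0.6808 0.049 ] r 0.1283 ang -0.8648
```

The side view shows the goniometer centred near (265,165). The lever's screw is at (234,160) with the handle top at (227,132), and the longest line runs from (245,188) to (240,196). Vial candidates are the white-capped one in the seat (265,147), two yellow ones, (345,196) and (323,226), and a green one (193,205). The one in the seat is meant. The only black crank lever is at (230,145). I'm moving above its handle now.

Call:
move_arm(
  targets=[
    {"dx": 0.96,"dy": -0.87,"rz": 0.156},
    {"dx": 0.96,"dy": -0.87,"rz": 0.156},
    {"dx": 0.96,"dy": -0.87,"rz": 0.156},
    {"dx": 0.96,"dy": -0.87,"rz": 0.156},
    {"dx": 0.96,"dy": -0.87,"rz": 0.156},
    {"dx": 0.96,"dy": -0.87,"rz": 0.156},
    {"dx": 0.96,"dy": -0.87,"rz": 0.156},
    {"dx": 0.96,"dy": -0.87,"rz": 0.156},
    {"dx": 0.96,"dy": -0.87,"rz": 0.156},
    {"dx": 0.96,"dy": -0.87,"rz": 0.156},
  ],
  claw=45,
  newtons=30,
)

```text
schema error: expected keys dx, dy, dz, rx, ry, rz
```

Call:
move_arm(
  targets=[
    {"dx": 0.96,"dy": -0.87,"rz": 0.156},
    {"dx": 0.96,"dy": -0.87,"rz": 0.156},
    {"dx": 0.96,"dy": -0.87,"rz": 0.156},
    {"dx": 0.96,"dy": -0.87,"rz": 0.156},
    {"dx": 0.96,"dy": -0.87,"rz": 0.156},
    {"dz": -0.2},
    {"dz": -0.2},
    {},
    {},
    {},
  ],
)

```text
schema error: expected keys dx, dy, dz, rx, ry, rz
```

```bash
python3 - <<'E'
from h import *
F=[]
for i in range(8):
    im=cams.snapshot("wrist");s=sensors.sense();F.append(np.r_[s["force"],s["ft_torque"]])
print(s["t"],s["tcp_pos"],s["tool_rot"],s["finger_gap"]);print(np.mean(F,0).round(3),np.std(F,0).round(3))
cv2.imwrite("pics/w1.png",im[...,::-1])
m=cams.camera_model("wrist");print(m)
for p in [(.588,.253,.095),(.5976,.1466,.0265),(.548,.208,.061)]:print(proj(m,p))
E
```

```text
0.5 [0.22874261 0.58156779 0.2312483 ] [ 1.86305845e-01  9.82491795e-01 -6.64964848e-05 -2.22518900e-05] 1.0007212741026366
[ 0.076  0.226  0.034 -0.013  0.012  0.013] [0.425 0.474 0.491 0.04  0.043 0.026]
{'fx': 336.5956521498712, 'fy': 336.5956521498712, 'cx': 254.59884628732507, 'cy': 190.13950456227764, 'extrinsics': array([[ 3.66098403e-01,  9.30576129e-01, -1.66310832e-04,
        -6.24085975e-01],
       [ 8.80146811e-01, -3.46200935e-01,  3.24786859e-01,
        -4.26478741e-02],
       [ 3.02181321e-01, -1.19050328e-01, -9.45787221e-01,
         3.80474098e-01],
       [ 0.00000000e+00,  0.00000000e+00,  0.00000000e+00,
         1.00000000e+00]])}
[121.40066513 511.33915794]
[ 80.05859069 476.51932589]
[ 87.67511571 471.45614826]
```

View pics/w1.png

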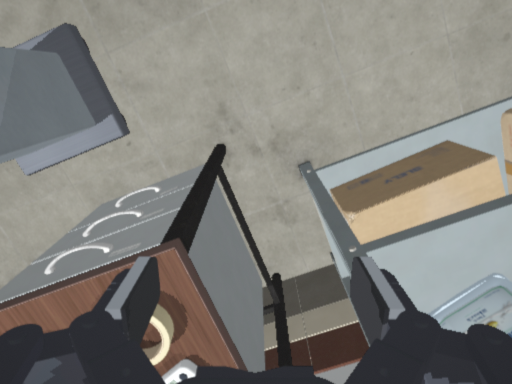

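The refused calls moved nothing; this picture shows only the floor, the bench corner and the open fingers. Every row needs all six keys.

Call:
move_arm(
  targets=[
    {"dx": 0.96,"dy": -0.87,"dz": 0,"rx": 0,"ry": 0,"rz": 0.156},
    {"dx": 0.96,"dy": -0.87,"dz": 0,"rx": 0,"ry": 0,"rz": 0.156},
    {"dx": 0.96,"dy": -0.87,"dz": 0,"rx": 0,"ry": 0,"rz": 0.156},
    {"dx": 0.96,"dy": -0.87,"dz": 0,"rx": 0,"ry": 0,"rz": 0.156},
    {"dx": 0.96,"dy": -0.87,"dz": 0,"rx": 0,"ry": 0,"rz": 0.156},
    {"dx": 0.96,"dy": -0.87,"dz": 0,"rx": 0,"ry": 0,"rz": 0.156},
    {"dx": 0.96,"dy": -0.87,"dz": 0,"rx": 0,"ry": 0,"rz": 0.156},
    {"dx": 0.96,"dy": -0.87,"dz": 0,"rx": 0,"ry": 0,"rz": 0.156},
    {"dx": 0.96,"dy": -0.87,"dz": 0,"rx": 0,"ry": 0,"rz": 0.156},
    {"dx": 0.96,"dy": -0.87,"dz": 0,"rx": 0,"ry": 0,"rz": 0.156},
  ],
  claw=45,
  newtons=30,
)

```text
t: 1.75
tcp_pos: [0.4696, 0.3634, 0.2314]
tool_rot: [-0.221, 0.975, 0.0, 0.0]
force: [0.8, -0.6, -1.0]
finger_gap: 0.448
gripper_force: 0.0
```

Call:
move_arm(
  targets=[
    {"dx": 0.96,"dy": -0.87,"dz": 0,"rx": 0,"ry": 0,"rz": 0.156},
    {"dx": 0.96,"dy": -0.87,"dz": 0,"rx": 0,"ry": 0,"rz": 0.156},
    {"dx": 0.96,"dy": -0.87,"dz": 0,"rx": 0,"ry": 0,"rz": 0.156},
    {"dx": 0.96,"dy": -0.87,"dz": 0,"rx": 0,"ry": 0,"rz": 0.156},
    {"dx": 0.96,"dy": -0.87,"dz": 0,"rx": 0,"ry": 0,"rz": 0.156},
    {"dx": 0,"dy": 0,"dz": 0,"rx": 0,"ry": 0,"rz": 0},
    {"dx": 0,"dy": 0,"dz": 0,"rx": 0,"ry": 0,"rz": 0},
    {"dx": 0,"dy": 0,"dz": 0,"rx": 0,"ry": 0,"rz": 0},
    {"dx": 0,"dy": 0,"dz": 0,"rx": 0,"ry": 0,"rz": 0},
    {"dx": 0,"dy": 0,"dz": 0,"rx": 0,"ry": 0,"rz": 0},
  ],
)

```text
t: 3.0
tcp_pos: [0.5884, 0.2559, 0.2314]
tool_rot: [-0.413, 0.911, 0.0, 0.0]
force: [0.2, 0.5, -0.3]
finger_gap: 0.451
gripper_force: 0.0
```

```bash
python3 - <<'E'
from h import *
im=cams.snapshot("wrist");s=sensors.sense()
print(s["t"],s["tcp_pos"],s["tool_rot"],s["finger_gap"])
cv2.imwrite("pics/w2.png",im[...,::-1])
m=cams.camera_model("wrist");np.save("w2m.npy",m,allow_pickle=True)
for p in [(.588,.253,.095),(.5976,.1466,.0265),(.548,.208,.061)]:print(proj(m,p))
E
```

```text
3.05 [0.58846809 0.25575075 0.23140657] [-4.12801833e-01  9.10820864e-01 -5.32230523e-06  9.07109338e-06] 0.44848156582007503
[253.84919787 175.04262538]
[175.31558652  83.44948967]
[254.34821792 100.10838804]
```

View pics/w2.png

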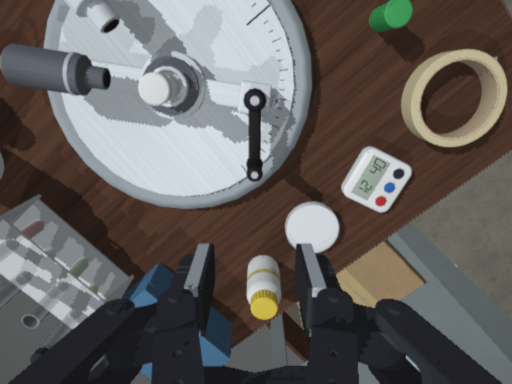

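The wrist view shows the lever with its screw at (255,99) and handle at (255,173), where I predicted it. The pivot is near (175,84), the longest line is at (248,23)-(268,5), and the bottle is at (263,290).

```bash
python3 - <<'E'
from h import *
m=np.load("w2m.npy",allow_pickle=True).item()
c=np.array([.5976,.1466])
def pol(n,p,o=c):
    d=p[:2]-o;print(n,p[:2].round(4),'r',np.hypot(*d).round(4),'ang',np.arctan2(d[1],d[0]).round(4))
pol('lin',ray(m,248,23,.0265));pol('lout',ray(m,268,5,.0265))
s=ray(m,255,98,.063);pol('screw',s);h=ray(m,255,173.5,.095);pol('h',h);pol('h',h,s[:2])
pol('vial',ray(m,154,88,.103));pol('bottle',ray(m,263,300,.079));pol('petri',ray(m,313,228,.015))
b=cv2.imread("pics/w2.png");hsv=cv2.cvtColor(b,cv2.COLOR_BGR2HSV)
# circle fit of disc lower rim: boundary of light region to brown
k=((hsv[...,1]<70)&(hsv[...,2]>60)).astype('uint8');k[220:]=0;k[:,330:]=0;k=cv2.morphologyEx(k,cv2.MORPH_OPEN,np.ones((5,5)))
cs,_=cv2.findContours(k,0,1);q=max(cs,key=cv2.contourArea)[:,0];q=q[(q[:,1]>2)&((q[:,1]>110)|(q[:,0]>230))]
P=np.array([ray(m,u,v,.02)[:2] for u,v in q]);d=np.hypot(*(P-c).T);P=P[abs(d-.136)<.012]
A=np.c_[2*P,np.ones(len(P))]
for i in range(6):
    s=np.linalg.lstsq(A,(P**2).sum(1),rcond=None)[0];r=np.sqrt(s[2]+s[:2]@s[:2]);e=abs(np.hypot(*(P-s[:2]).T)-r);w=e<max(.0015,2*np.median(e));P=P[w];A=A[w]
print(s[:2],r,len(P))
E
```

```text
lin [0.5082 0.1536] r 0.0897 ang 3.0638
lout [0.4845 0.1545] r 0.1134 ang 3.0718
screw [0.5463 0.2069] r 0.0792 ang 2.2759
h [0.5863 0.2526] r 0.1066 ang 1.6766
h [0.5863 0.2526] r 0.0608 ang 0.8509
vial [0.5982 0.1481] r 0.0016 ang 1.1826
bottle [0.6735 0.3647] r 0.2309 ang 1.2361
petri [0.5942 0.3648] r 0.2182 ang 1.5866
[0.59794119 0.14873683] 0.13341088928686295 414
```

Call:
move_arm(
  targets=[
    {"dx": -0.1,"dy": -0.13,"dz": -1,"rx": 0,"ry": 0,"rz": 0},
    {"dx": 0,"dy": 0,"dz": -1,"rx": 0,"ry": 0,"rz": 0},
    {"dx": 0,"dy": 0,"dz": -1,"rx": 0,"ry": 0,"rz": 0},
    {"dx": 0,"dy": 0,"dz": -1,"rx": 0,"ry": 0,"rz": 0},
    {"dx": 0,"dy": 0,"dz": -0.9,"rx": 0,"ry": 0,"rz": 0},
    {"dx": 0,"dy": 0,"dz": -0.7,"rx": 0,"ry": 0,"rz": 0},
    {"dx": 0,"dy": 0,"dz": -0.6,"rx": 0,"ry": 0,"rz": 0},
    {"dx": 0,"dy": 0,"dz": -0.4,"rx": 0,"ry": 0,"rz": 0},
    {"dx": 0,"dy": 0,"dz": 0,"rx": 0,"ry": 0,"rz": 0},
    {"dx": 0,"dy": 0,"dz": 0,"rx": 0,"ry": 0,"rz": 0},
  ],
)

```text
t: 4.3
tcp_pos: [0.5868, 0.2522, 0.0669]
tool_rot: [-0.412, 0.911, -0.0, 0.001]
force: [0.0, 0.4, 0.9]
finger_gap: 0.448
gripper_force: 0.0
```

Call:
move_arm(
  targets=[
    {"dx": 0,"dy": 0,"dz": 0,"rx": 0,"ry": 0,"rz": 0},
    {"dx": 0,"dy": 0,"dz": 0,"rx": 0,"ry": 0,"rz": 0},
    {"dx": 0,"dy": 0,"dz": 0,"rx": 0,"ry": 0,"rz": 0},
    {"dx": 0,"dy": 0,"dz": 0,"rx": 0,"ry": 0,"rz": 0},
    {"dx": 0,"dy": 0,"dz": 0,"rx": 0,"ry": 0,"rz": 0},
    {"dx": 0,"dy": 0,"dz": 0,"rx": 0,"ry": 0,"rz": 0},
    {"dx": 0,"dy": 0,"dz": 0,"rx": 0,"ry": 0,"rz": 0},
    {"dx": 0,"dy": 0,"dz": 0,"rx": 0,"ry": 0,"rz": 0},
    {"dx": 0,"dy": 0,"dz": 0,"rx": 0,"ry": 0,"rz": 0},
    {"dx": 0,"dy": 0,"dz": 0,"rx": 0,"ry": 0,"rz": 0},
  ],
  claw=0,
  newtons=25,
)

```text
t: 5.55
tcp_pos: [0.5867, 0.2523, 0.0671]
tool_rot: [-0.413, 0.911, -0.0, 0.001]
force: [-0.7, 0.3, 6.2]
finger_gap: 0.16
gripper_force: 25.9
```

```bash
cat >> h.py <<'E'
def force(n=6):
    F=[]
    for i in range(n):
        cams.snapshot("side");s=sensors.sense();F.append(np.r_[s["force"],s["ft_torque"]])
    print("t",round(s["t"],2),"tcp",s["tcp_pos"].round(4),"gap",round(s["finger_gap"],3),"F",np.mean(F,0).round(2));return s,np.mean(F,0)
E
python3 - <<'E'
from h import *
s,_=force()
im=cams.snapshot("side");cv2.imwrite("pics/s1.png",cv2.resize(im[100:230,195:340,::-1],None,fx=4.5,fy=4.5,interpolation=cv2.INTER_CUBIC))
E
```

```text
t 5.85 tcp [0.5867 0.2523 0.067 ] gap 0.157 F [-0.83  0.32  5.7   0.09  0.18  0.01]
```

```bash
python3 - <<'E'
import numpy as np
t=.842+np.linspace(0,.9,10);p=.06*np.c_[np.cos(t),np.sin(t)]/.025
print(np.diff(p,axis=0).round(2).tolist())
E
```

```text
[[-0.19, 0.15], [-0.2, 0.13], [-0.21, 0.11], [-0.22, 0.09], [-0.23, 0.07], [-0.24, 0.04], [-0.24, 0.02], [-0.24, -0.01], [-0.24, -0.03]]
```

Call:
move_arm(
  targets=[
    {"dx": -0.19,"dy": 0.15,"dz": 0,"rx": 0,"ry": 0,"rz": 0},
    {"dx": -0.2,"dy": 0.13,"dz": 0,"rx": 0,"ry": 0,"rz": 0},
    {"dx": -0.21,"dy": 0.11,"dz": 0,"rx": 0,"ry": 0,"rz": 0},
    {"dx": -0.22,"dy": 0.09,"dz": 0,"rx": 0,"ry": 0,"rz": 0},
    {"dx": -0.23,"dy": 0.07,"dz": 0,"rx": 0,"ry": 0,"rz": 0},
    {"dx": -0.24,"dy": 0.04,"dz": 0,"rx": 0,"ry": 0,"rz": 0},
    {"dx": -0.24,"dy": 0.02,"dz": 0,"rx": 0,"ry": 0,"rz": 0},
    {"dx": -0.24,"dy": -0.01,"dz": 0,"rx": 0,"ry": 0,"rz": 0},
    {"dx": -0.24,"dy": -0.03,"dz": 0,"rx": 0,"ry": 0,"rz": 0},
    {"dx": 0,"dy": 0,"dz": 0,"rx": 0,"ry": 0,"rz": 0},
  ],
)

```text
t: 7.15
tcp_pos: [0.5372, 0.2671, 0.0681]
tool_rot: [-0.413, 0.911, -0.0, 0.002]
force: [1.1, 1.0, 10.0]
finger_gap: 0.153
gripper_force: 26.4
```

```bash
python3 - <<'E'
from h import *
s,_=force(5)
im=cams.snapshot("side");cv2.imwrite("pics/s2.png",cv2.resize(im[100:230,195:340,::-1],None,fx=4.5,fy=4.5,interpolation=cv2.INTER_CUBIC))
w=cams.snapshot("wrist");cv2.imwrite("pics/w3.png",w[...,::-1])
m=cams.camera_model("wrist")
for p in [(.598,.1475,.0265),(.496,.1545,.0265),(.546,.207,.061)]:print(proj(m,p))
E
```

```text
t 7.4 tcp [0.5377 0.2671 0.0681] gap 0.156 F [ 3.900e-01  1.600e-01  1.029e+01  8.000e-02  1.000e-02 -0.000e+00]
[ 30.20920132 139.98903586]
[168.45713962  13.96816605]
[157.05222444 176.42954413]
```

View pics/w3.png

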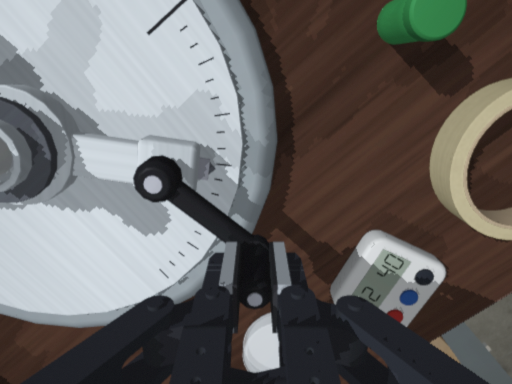

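The wrist view is clear: pointer tip at about (208,168), screw at (155,183), and the longest line at (149,33)-(186,2).

```bash
python3 - <<'E'
from h import *
m=cams.camera_model("wrist");c=np.array([.598,.1475])
def pol(n,p,o=c):
    d=p[:2]-o;a=np.arctan2(d[1],d[0]);print(n,p[:2].round(4),'r',np.hypot(*d).round(4),'ang',a.round(4));return a
a0=pol('ptr',ray(m,210,168,.0265));a2=pol('lin',ray(m,149,33,.0265));a1=pol('lout',ray(m,186,2,.0265));pol('screw',ray(m,153,184,.066))
H=np.array([.5377,.2671]);d=H-c;r=np.hypot(*d);b=np.arctan2(d[1],d[0]);D=a1-a0;print(D,r,b)
t=b+np.linspace(0,D,10);p=r*np.c_[np.cos(t),np.sin(t)]/.025
print(np.diff(p,axis=0).round(2).tolist())
E
```

```text
ptr [0.5347 0.2242] r 0.0995 ang 2.2609
lin [0.5094 0.154 ] r 0.0888 ang 3.0682
lout [0.4859 0.1565] r 0.1125 ang 3.0615
screw [0.5478 0.2081] r 0.0787 ang 2.2622
0.8006523316475471 0.13394121845048299 2.037782821551778
[[-0.42, -0.23], [-0.39, -0.27], [-0.37, -0.3], [-0.34, -0.33], [-0.31, -0.36], [-0.27, -0.39], [-0.24, -0.41], [-0.2, -0.43], [-0.16, -0.45]]
```

Call:
move_arm(
  targets=[
    {"dx": -0.42,"dy": -0.23,"dz": 0.05,"rx": 0,"ry": 0,"rz": 0},
    {"dx": -0.39,"dy": -0.27,"dz": 0,"rx": 0,"ry": 0,"rz": 0},
    {"dx": -0.37,"dy": -0.3,"dz": 0,"rx": 0,"ry": 0,"rz": 0},
    {"dx": -0.34,"dy": -0.33,"dz": 0,"rx": 0,"ry": 0,"rz": 0},
    {"dx": -0.31,"dy": -0.36,"dz": 0,"rx": 0,"ry": 0,"rz": 0},
    {"dx": -0.27,"dy": -0.39,"dz": 0,"rx": 0,"ry": 0,"rz": 0},
    {"dx": -0.24,"dy": -0.41,"dz": 0,"rx": 0,"ry": 0,"rz": 0},
    {"dx": -0.2,"dy": -0.43,"dz": 0,"rx": 0,"ry": 0,"rz": 0},
    {"dx": -0.16,"dy": -0.45,"dz": 0,"rx": 0,"ry": 0,"rz": 0},
    {"dx": 0,"dy": 0,"dz": 0,"rx": 0,"ry": 0,"rz": 0},
  ],
)

```text
t: 8.75
tcp_pos: [0.4673, 0.1863, 0.0683]
tool_rot: [-0.412, 0.911, 0.0, -0.0]
force: [-1.5, 1.8, 10.2]
finger_gap: 0.155
gripper_force: 26.5
```

```bash
python3 - <<'E'
from h import *
s,_=force(5)
w=cams.snapshot("wrist");cv2.imwrite("pics/w4.png",w[...,::-1])
m=cams.camera_model("wrist")
for p in [(.598,.1475,.0265),(.496,.1545,.0265),(.520,.153,.061)]:print(proj(m,p))
E
```

```text
t 9.0 tcp [0.4676 0.1869 0.0683] gap 0.159 F [-1.320e+00  1.540e+00  1.038e+01  1.700e-01  1.300e-01 -1.000e-02]
[ 65.78591805 302.42554901]
[183.81832615 214.82018735]
[135.04889482 268.00185383]
```

View pics/w4.png

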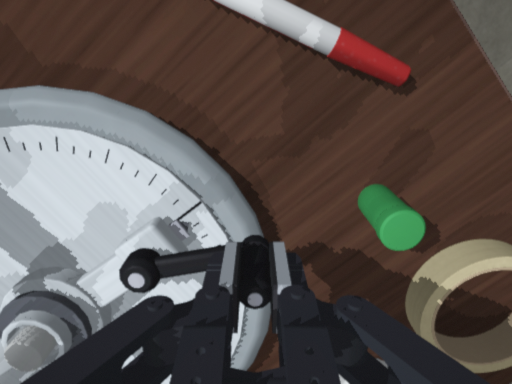

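The wrist view now shows the longest line at about (178,220)-(202,203), with the pointer close to it. I'll measure that with angular intensity profiles.

```bash
cat >> h.py <<'E'
def prof(im,m,c,rs,angs):
    g=cv2.cvtColor(im,cv2.COLOR_RGB2GRAY).astype('float32');out=[]
    for r in rs:
        P=np.array([proj(m,(c[0]+r*np.cos(a),c[1]+r*np.sin(a),.0265)) for a in angs],'float32')
        out.append(cv2.remap(g,P[:,:1],P[:,1:],1)[:,0])
    return np.array(out)
E
python3 - <<'E'
from h import *
im=cv2.imread("pics/w4.png")[...,::-1].copy();m=cams.camera_model("wrist")
a=np.arange(2.9,3.22,.01);rs=np.arange(.090,.118,.002)
p=prof(im,m,(.598,.1475),rs,a)
print('ang',(a*100).round().astype(int))
for r,q in zip(rs,p):print(round(r*1000),q.astype(int))
cv2.imwrite("pics/c4.png",cv2.resize(im[180:270,130:240,::-1],None,fx=6,fy=6,interpolation=cv2.INTER_CUBIC))
E
```

```text
ang [290 291 292 293 294 295 296 297 298 299 300 301 302 303 304 305 306 307
 308 309 310 311 312 313 314 315 316 317 318 319 320 321 322]
90 [105 106 106 105 104 102 101 100 100  99 100  99 100  99  99  99 100  99
 101 109 110 108 106 106 120 128 144 179 193 194 194 194 195]
92 [122 118 118 118 111 100  98  98  99  99  99  99  99  99  99 100 102 138
 104 110 119 119 118 123 177 194 194 194 194 194 194 194 195]
94 [127 119 118 118 116 120 128 139 157 164 165 150 107 120 128 133 147 159
 134 122 124 124 127 147 190 195 195 195 195 195 194 195 195]
96 [144 123 119 120 125 147 147 141 138 139 139 137 131 127 128 133 138 136
 133 184 197 196 196 196 197 196 196 197 197 197 196 196 196]
98 [149 126 119 119 119 118 117 117 113  72  53  53  55  55  56  95 141  82
  88 184 195 195 195 195 195 195 195 195 196 196 196 196 196]
100 [191 200 160 133 131 152 177 161 122 119 111  94  88 101 164 184 179  81
  98 189 193 194 193 193 193 193 193 193 194 194 194 194 194]
102 [191 214 215 214 199 194 194 194 181 169 176 129 137 184 195 195 186  95
  83 184 194 194 194 194 194 192 153 184 193 193 193 19
[... 279 characters left out ...]
 192]
108 [215 214 214 213 213 208 208 206 206 204 204 202 202 199 196 193 190 109
  87 187 194 193 194 194 193 193 192 192 192 192 192 192 192]
110 [214 215 216 216 217 217 217 217 217 217 217 217 217 216 215 199 192 101
  93 190 196 196 196 195 196 196 196 196 197 196 196 196 196]
112 [216 216 215 215 215 215 214 214 214 214 214 214 214 204 193 193 189 104
  78 184 193 193 193 193 192 192 193 193 193 193 192 193 193]
114 [214 215 214 214 214 214 215 215 215 215 215 212 196 195 195 194 192 114
  85 189 194 194 194 194 194 193 193 193 193 194 193 193 195]
116 [139 133 124 125 117 121 116 115 118 117 122 118 121 117 129 132 144 128
 102 136 132 130 126 123 116 112 107 107 108 108 111 109 110]
```

View pics/c4.png

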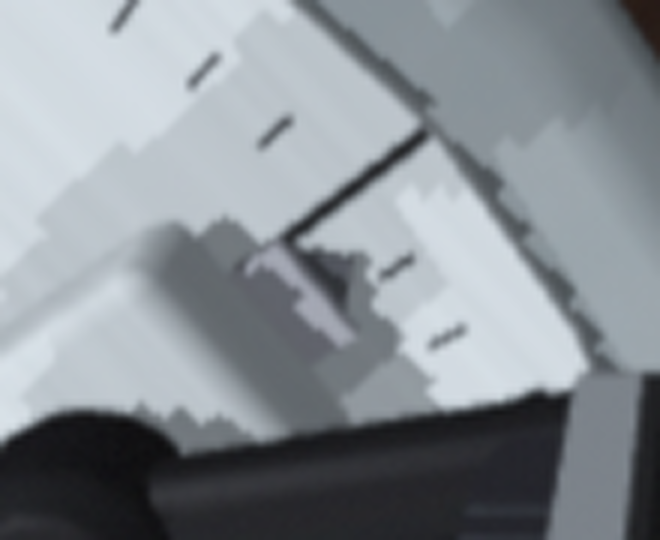

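The crop puts the pointer's dark tip 0.058 rad short of the longest line (3.015 against 3.074). I'll move it onto the line plus a hair.

Call:
move_arm(
  targets=[
    {"dx": -0.04,"dy": -0.12,"dz": 0,"rx": 0,"ry": 0,"rz": 0},
    {"dx": -0.04,"dy": -0.12,"dz": 0,"rx": 0,"ry": 0,"rz": 0},
    {"dx": -0.03,"dy": -0.11,"dz": 0,"rx": 0,"ry": 0,"rz": 0},
    {"dx": 0,"dy": 0,"dz": 0,"rx": 0,"ry": 0,"rz": 0},
    {"dx": 0,"dy": 0,"dz": 0,"rx": 0,"ry": 0,"rz": 0},
    {"dx": 0,"dy": 0,"dz": 0,"rx": 0,"ry": 0,"rz": 0},
    {"dx": 0,"dy": 0,"dz": 0,"rx": 0,"ry": 0,"rz": 0},
    {"dx": 0,"dy": 0,"dz": 0,"rx": 0,"ry": 0,"rz": 0},
    {"dx": 0,"dy": 0,"dz": 0,"rx": 0,"ry": 0,"rz": 0},
    {"dx": 0,"dy": 0,"dz": 0,"rx": 0,"ry": 0,"rz": 0},
  ],
)

```text
t: 10.3
tcp_pos: [0.4649, 0.1782, 0.0683]
tool_rot: [-0.413, 0.911, -0.0, -0.0]
force: [-0.8, 1.0, 11.3]
finger_gap: 0.157
gripper_force: 26.5
```

```bash
cat >> h.py <<'E'
def look(name,c=(.598,.1475),lo=2.98,hi=3.17):
    im=cams.snapshot("wrist");m=cams.camera_model("wrist");cv2.imwrite(name,im[...,::-1])
    a=np.arange(lo,hi,.005);rs=[.094,.096,.098,.1,.101,.102,.103,.104,.108,.112];p=prof(im,m,c,rs,a)
    print('ang',(a*1000).round().astype(int))
    np.set_printoptions(linewidth=250)
    for r,q in zip(rs,p):print(round(r*1000),q.astype(int))
E
python3 - <<'E'
from h import *
np.set_printoptions(linewidth=250)
s,_=force(5);look("pics/w5.png")
E
```

```text
t 10.55 tcp [0.4649 0.1782 0.0683] gap 0.153 F [-0.67  0.85 10.94  0.16  0.14  0.  ]
ang [2980 2985 2990 2995 3000 3005 3010 3015 3020 3025 3030 3035 3040 3045 3050 3055 3060 3065 3070 3075 3080 3085 3090 3095 3100 3105 3110 3115 3120 3125 3130 3135 3140 3145 3150 3155 3160 3165]
94 [118 118 119 124 138 154 164 166 167 167 167 167 167 167 167 167 167 165 164 157 158 159 163 165 166 166 166 165 166 165 163 154 146 135 145 158 155 157]
96 [120 120 120 121 125 132 138 142 138 137 132 131 127 126 123 121 119 118 117 115 115 115 118 120 119 119 119 119 120 126 138 163 186 194 196 196 196 196]
98 [123 119 119 119 119 118 118 118 118 118 117 115 106  90  79  77  78  77  78  79  81  85  84  84  80  87 112 142 173 183 192 193 195 195 195 195 195 195]
100 [128 120 120 121 124 125 127 130 129 130 123 119 118 118 117 114 104  85  78  84  84  81  93 102 110 128 162 185 192 193 193 193 193 194 193 194 193 193]
101 [150 141 138 158 174 178 181 183 185 176 155 132 123 124 124 126 119  96  64  59  80 137 155 167 164 170 174 185 191 192 193 193 193 193 192 192 191 191]
102 [189 168 161 179 190 194 194 194 194 191 175 169 175 181 182 185 179 150  96  63  77 139 182 192 193 194 194 194 194 194 194 194 194 194 190 177 160 163]
103 [189 145 140 169 192 196 196 197 197 197 195 195 196 196 196 196 183 150  91  57  78 144 182 195 196 196 196 196 196 196 196 196 196 195 191 172 130 124]
104 [202 153 125 154 187 196 197 197 197 197 196 196 196 196 196 195 186 159  97  54  85 148 187 195 195 195 195 195 195 195 195 195 195 195 190 165 120 131]
108 [212 212 212 213 212 210 205 204 199 198 198 199 197 195 194 196 191 170 116  54  83 145 185 193 193 193 193 193 194 193 193 193 193 193 193 192 192 192]
112 [214 214 214 214 214 214 213 213 214 214 214 214 214 214 214 214 211 190 140  71  80 133 179 191 192 192 193 193 193 192 192 192 192 192 192 192 192 192]
```

Line at 3.075 and pointer tip at about 3.078: it is on the line with the clamp slack. Next I'll work out the tightening path about the screw.

```bash
python3 - <<'E'
import numpy as np
c=np.array([.598,.1475]);S=c+.078*np.array([np.cos(3.084),np.sin(3.084)]);H=np.array([.4649,.1782]);d=H-S;print(S,np.hypot(*d),np.arctan2(d[1],d[0]))
t=2.70-.05*np.arange(0,37);p=S+.060*np.c_[np.cos(t),np.sin(t)]
u=np.diff(p,axis=0)/.025
for i in range(0,36): print(round(t[i+1],2),p[i+1].round(4),u[i].round(3))
E
```

```text
[0.52012932 0.15198974] 0.061133098531542876 2.6984940974430027
2.65 [0.4672 0.1803] [0.054 0.107]
2.6 [0.4687 0.1829] [0.059 0.104]
2.55 [0.4703 0.1855] [0.064 0.101]
2.5 [0.4721 0.1879] [0.069 0.098]
2.45 [0.4739 0.1903] [0.074 0.094]
2.4 [0.4759 0.1925] [0.079 0.09 ]
2.35 [0.478  0.1947] [0.083 0.086]
2.3 [0.4802 0.1967] [0.087 0.082]
2.25 [0.4824 0.1987] [0.091 0.078]
2.2 [0.4848 0.2005] [0.095 0.073]
2.15 [0.4873 0.2022] [0.099 0.068]
2.1 [0.4898 0.2038] [0.102 0.063]
2.05 [0.4925 0.2052] [0.105 0.058]
2.0 [0.4952 0.2065] [0.108 0.053]
1.95 [0.4979 0.2077] [0.11  0.047]
1.9 [0.5007 0.2088] [0.113 0.042]
1.85 [0.5036 0.2097] [0.114 0.036]
1.8 [0.5065 0.2104] [0.116 0.03 ]
1.75 [0.5094 0.211 ] [0.117 0.024]
1.7 [0.5124 0.2115] [0.119 0.018]
1.65 [0.5154 0.2118] [0.119 0.012]
1.6 [0.5184 0.212 ] [0.12  0.007]
1.55 [0.5214 0.212 ] [0.12  0.001]
1.5 [0.5244 0.2118] [ 0.12  -0.005]
1.45 [0.5274 0.2116] [ 0.119 -0.011]
1.4 [0.5303 0.2111] [ 0.119 -0.017]
1.35 [0.5333 0.2105] [ 0.118 -0.023]
1.3 [0.5362 0.2098] [ 0.116 -0.029]
1.25 [0.539  0.2089] [ 0.115 -0.035]
1.2 [0.5419 0.2079] [ 0.113 -0.041]
1.15 [0.5446 0.2068] [ 0.111 -0.046]
1.1 [0.5473 0.2055] [ 0.108 -0.052]
1.05 [0.55  0.204] [ 0.106 -0.057]
1.0 [0.5525 0.2025] [ 0.103 -0.062]
0.95 [0.555  0.2008] [ 0.099 -0.067]
0.9 [0.5574 0.199 ] [ 0.096 -0.072]
```

Call:
move_arm(
  targets=[
    {"dx": 0.05,"dy": 0.08,"dz": 0,"rx": 0,"ry": 0,"rz": 0},
    {"dx": 0.06,"dy": 0.1,"dz": 0,"rx": 0,"ry": 0,"rz": 0},
    {"dx": 0.06,"dy": 0.1,"dz": 0,"rx": 0,"ry": 0,"rz": 0},
    {"dx": 0.07,"dy": 0.1,"dz": 0,"rx": 0,"ry": 0,"rz": 0},
    {"dx": 0.07,"dy": 0.1,"dz": 0,"rx": 0,"ry": 0,"rz": 0},
    {"dx": 0.08,"dy": 0.09,"dz": 0,"rx": 0,"ry": 0,"rz": 0},
    {"dx": 0.08,"dy": 0.09,"dz": 0,"rx": 0,"ry": 0,"rz": 0},
    {"dx": 0,"dy": 0,"dz": 0,"rx": 0,"ry": 0,"rz": 0},
    {"dx": 0,"dy": 0,"dz": 0,"rx": 0,"ry": 0,"rz": 0},
    {"dx": 0,"dy": 0,"dz": 0,"rx": 0,"ry": 0,"rz": 0},
  ],
)

```text
t: 11.85
tcp_pos: [0.4768, 0.1947, 0.0679]
tool_rot: [-0.413, 0.911, -0.0, -0.0]
force: [-0.2, 0.9, 6.7]
finger_gap: 0.153
gripper_force: 26.1
```

```bash
cat >> h.py <<'E'
def feel(n=5,S=(.5201,.152)):
    s,F=force(n);d=s["tcp_pos"][:2]-np.array(S);a=np.arctan2(d[1],d[0])
    # tool force opposing a clockwise push: ccw tangent
    print("lever",a.round(3),"r",np.hypot(*d).round(4),"tang",(F[:2]@[-np.sin(a),np.cos(a)]).round(2),"rad",(F[:2]@[np.cos(a),np.sin(a)]).round(2))
E
python3 -c "
from h import *
feel()"
```

```text
t 12.1 tcp [0.4767 0.1947 0.0678] gap 0.156 F [-0.18  1.21  6.41  0.18 -0.    0.01]
lever 2.363 r 0.0609 tang -0.74 rad 0.98
```

Call:
move_arm(
  targets=[
    {"dx": 0.09,"dy": 0.08,"dz": 0,"rx": 0,"ry": 0,"rz": 0},
    {"dx": 0.09,"dy": 0.08,"dz": 0,"rx": 0,"ry": 0,"rz": 0},
    {"dx": 0.09,"dy": 0.07,"dz": 0,"rx": 0,"ry": 0,"rz": 0},
    {"dx": 0.1,"dy": 0.07,"dz": 0,"rx": 0,"ry": 0,"rz": 0},
    {"dx": 0.1,"dy": 0.06,"dz": 0,"rx": 0,"ry": 0,"rz": 0},
    {"dx": 0.11,"dy": 0.06,"dz": 0,"rx": 0,"ry": 0,"rz": 0},
    {"dx": 0,"dy": 0,"dz": 0,"rx": 0,"ry": 0,"rz": 0},
    {"dx": 0,"dy": 0,"dz": 0,"rx": 0,"ry": 0,"rz": 0},
    {"dx": 0,"dy": 0,"dz": 0,"rx": 0,"ry": 0,"rz": 0},
    {"dx": 0,"dy": 0,"dz": 0,"rx": 0,"ry": 0,"rz": 0},
  ],
)

```text
t: 13.35
tcp_pos: [0.4918, 0.2053, 0.0675]
tool_rot: [-0.412, 0.911, 0.0, -0.0]
force: [0.4, 1.5, 3.0]
finger_gap: 0.156
gripper_force: 25.7
```

```bash
python3 -c "
from h import *
feel(6);look('pics/w6.png')"
```

```text
t 13.65 tcp [0.4918 0.2053 0.0675] gap 0.157 F [-0.45  1.63  2.35  0.24  0.05  0.  ]
lever 2.058 r 0.0603 tang -0.37 rad 1.65
ang [2980 2985 2990 2995 3000 3005 3010 3015 3020 3025 3030 3035 3040 3045
 3050 3055 3060 3065 3070 3075 3080 3085 3090 3095 3100 3105 3110 3115
 3120 3125 3130 3135 3140 3145 3150 3155 3160 3165]
94 [117 117 118 118 118 120 129 147 160 164 165 166 166 166 167 166 166 166 164 149 122 126 140 140 143 146 144 148 147 148 153 160 165 157 153 144 148 144]
96 [120 119 120 119 119 120 125 140 157 162 162 163 161 159 162 157 157 157 157 156 157 159 159 162 159 161 160 159 162 158 158 160 163 179 191 195 196 196]
98 [119 118 118 118 118 118 118 117 116 115 115 114 109  95  79  67  68  76  77  79  79  80  79  80  80  79  78 114 144 170 181 186 188 189 193 193 194 194]
100 [129 119 118 120 118 122 123 132 149 137 124 119 118 122 145 146 116  84  62  70  84  85  89  95 109 124 163 186 191 192 192 192 192 193 192 192 192 192]
101 [163 157 159 166 172 175 178 184 187 179 152 125 118 121 125 135 130 103  59  44  70 107 139 169 181 182 186 189 191 192 192 192 192 192 191 190 190 190]
102 [197 171 165 180 192 193 193 194 193 191 175 166 163 168 178 175 165 146  84  56  93 160 184 192 194 194 193 193 193 193 193 193 193 193 192 178 157 158]
103 [191 141 133 182 192 195 196 196 196 196 195 195 195 196 195 191 168 131  77  51  85 157 189 195 195 195 195 195 195 195 195 195 195 195 194 174 129 126]
104 [202 158 142 187 198 196 195 195 195 195 195 194 195 195 195 194 186 153  83  45  83 154 186 193 194 194 194 194 194 194 194 194 194 194 193 176 125 127]
108 [195 195 198 199 201 197 192 191 192 192 192 192 192 192 192 192 189 161  95  47  80 153 186 192 192 192 192 192 193 193 192 192 192 192 192 191 191 191]
112 [192 192 192 192 192 192 192 192 192 192 192 191 191 191 192 191 190 170 108  50  86 154 185 191 191 191 192 191 192 192 191 191 191 191 191 191 192 191]
```

Call:
move_arm(
  targets=[
    {"dx": 0.11,"dy": 0.05,"dz": 0,"rx": 0,"ry": 0,"rz": 0},
    {"dx": 0.11,"dy": 0.05,"dz": 0,"rx": 0,"ry": 0,"rz": 0},
    {"dx": 0.11,"dy": 0.04,"dz": 0,"rx": 0,"ry": 0,"rz": 0},
    {"dx": 0.11,"dy": 0.04,"dz": 0,"rx": 0,"ry": 0,"rz": 0},
    {"dx": 0.12,"dy": 0.03,"dz": 0,"rx": 0,"ry": 0,"rz": 0},
    {"dx": 0,"dy": 0,"dz": 0,"rx": 0,"ry": 0,"rz": 0},
    {"dx": 0,"dy": 0,"dz": 0,"rx": 0,"ry": 0,"rz": 0},
    {"dx": 0,"dy": 0,"dz": 0,"rx": 0,"ry": 0,"rz": 0},
    {"dx": 0,"dy": 0,"dz": 0,"rx": 0,"ry": 0,"rz": 0},
    {"dx": 0,"dy": 0,"dz": 0,"rx": 0,"ry": 0,"rz": 0},
  ],
)

```text
t: 14.95
tcp_pos: [0.5057, 0.2104, 0.0673]
tool_rot: [-0.413, 0.911, -0.0, -0.0]
force: [0.1, -1.5, -7.1]
finger_gap: 0.158
gripper_force: 24.9
```

```bash
python3 -c "
from h import *
feel(6)"
```

```text
t 15.25 tcp [0.5058 0.2105 0.0673] gap 0.156 F [ 0.3  -1.89 -7.44 -0.26 -0.1   0.02]
lever 1.811 r 0.0602 tang 0.15 rad -1.9
```

Call:
move_arm(
  targets=[
    {"dx": 0,"dy": 0,"dz": -0.04,"rx": 0,"ry": 0,"rz": 0},
    {"dx": 0.12,"dy": 0.03,"dz": 0,"rx": 0,"ry": 0,"rz": 0},
    {"dx": 0.12,"dy": 0.02,"dz": 0,"rx": 0,"ry": 0,"rz": 0},
    {"dx": 0.12,"dy": 0.02,"dz": 0,"rx": 0,"ry": 0,"rz": 0},
    {"dx": 0,"dy": 0,"dz": 0,"rx": 0,"ry": 0,"rz": 0},
    {"dx": 0,"dy": 0,"dz": 0,"rx": 0,"ry": 0,"rz": 0},
    {"dx": 0,"dy": 0,"dz": 0,"rx": 0,"ry": 0,"rz": 0},
    {"dx": 0,"dy": 0,"dz": 0,"rx": 0,"ry": 0,"rz": 0},
    {"dx": 0,"dy": 0,"dz": 0,"rx": 0,"ry": 0,"rz": 0},
    {"dx": 0,"dy": 0,"dz": 0,"rx": 0,"ry": 0,"rz": 0},
  ],
)

```text
t: 16.5
tcp_pos: [0.5154, 0.2124, 0.0669]
tool_rot: [-0.413, 0.911, -0.0, 0.0]
force: [-0.2, -2.5, 4.9]
finger_gap: 0.16
gripper_force: 25.8
```

```bash
python3 -c "
from h import *
feel(8)"
```

```text
t 16.9 tcp [0.5154 0.2124 0.0669] gap 0.152 F [-0.91 -1.89  4.99 -0.33  0.1   0.02]
lever 1.649 r 0.0606 tang 1.06 rad -1.81
```

Call:
move_arm(
  targets=[
    {"dx": 0.12,"dy": -0.03,"dz": 0,"rx": 0,"ry": 0,"rz": 0},
    {"dx": 0.12,"dy": 0,"dz": 0,"rx": 0,"ry": 0,"rz": 0},
    {"dx": 0,"dy": 0,"dz": 0,"rx": 0,"ry": 0,"rz": 0},
    {"dx": 0,"dy": 0,"dz": 0,"rx": 0,"ry": 0,"rz": 0},
    {"dx": 0,"dy": 0,"dz": 0,"rx": 0,"ry": 0,"rz": 0},
    {"dx": 0,"dy": 0,"dz": 0,"rx": 0,"ry": 0,"rz": 0},
    {"dx": 0,"dy": 0,"dz": 0,"rx": 0,"ry": 0,"rz": 0},
    {"dx": 0,"dy": 0,"dz": 0,"rx": 0,"ry": 0,"rz": 0},
    {"dx": 0,"dy": 0,"dz": 0,"rx": 0,"ry": 0,"rz": 0},
    {"dx": 0,"dy": 0,"dz": 0,"rx": 0,"ry": 0,"rz": 0},
  ],
)

```text
t: 18.15
tcp_pos: [0.5204, 0.2124, 0.0668]
tool_rot: [-0.412, 0.911, 0.001, -0.0]
force: [-2.7, 0.7, 5.4]
finger_gap: 0.164
gripper_force: 26.0
```

```bash
python3 -c "
from h import *
feel(8);look('pics/w7.png',lo=3.02,hi=3.14)"
```

```text
t 18.55 tcp [0.5204 0.2124 0.0668] gap 0.156 F [-2.35  0.6   6.18  0.13  0.35 -0.01]
lever 1.566 r 0.0604 tang 2.36 rad 0.59
ang [3020 3025 3030 3035 3040 3045 3050 3055 3060 3065 3070 3075 3080 3085
 3090 3095 3100 3105 3110 3115 3120 3125 3130 3135 3140]
94 [108 117 124 144 152 141 118  99  97  97  97  97  96  97  96  96  97  97  99 102 105 107 109 113 133]
96 [163 163 163 164 164 163 161 160 159 161 161 162 162 162 162 163 163 163 163 163 163 163 164 169 183]
98 [116 117 117 113 103  85  80  76  83  83  87  82  75  79  78  90  95 101 121 159 169 172 175 172 179]
100 [133 134 121 117 117 118 138 146 109  87  84  85  86  86  94 102 113 136 175 189 190 191 191 190 191]
101 [187 176 138 120 119 125 139 158 148 111  76  72  89 123 158 166 172 179 187 190 190 190 190 190 190]
102 [192 189 172 161 164 177 188 189 187 156  81  52  98 163 190 192 192 193 193 192 192 192 192 192 192]
103 [194 194 195 194 194 194 194 194 185 142  76  43  95 159 191 194 194 194 194 194 194 194 194 194 194]
104 [193 194 193 193 193 192 193 192 187 150  82  43  82 153 185 192 192 192 192 192 192 192 192 192 193]
108 [190 190 190 191 190 191 191 191 189 164  90  43  78 147 187 191 191 191 191 192 192 191 191 191 191]
112 [189 190 190 190 190 197 207 209 208 188 120  52  85 170 204 205 197 190 191 190 190 190 190 190 190]
```

Call:
move_arm(
  targets=[
    {"dx": 0.06,"dy": 0,"dz": 0,"rx": 0,"ry": 0,"rz": 0},
    {"dx": 0.06,"dy": 0,"dz": -0.02,"rx": 0,"ry": 0,"rz": 0},
    {"dx": 0.06,"dy": -0.01,"dz": 0,"rx": 0,"ry": 0,"rz": 0},
    {"dx": 0.06,"dy": 0,"dz": 0,"rx": 0,"ry": 0,"rz": 0},
    {"dx": 0.06,"dy": -0.01,"dz": 0,"rx": 0,"ry": 0,"rz": 0},
    {"dx": 0,"dy": 0,"dz": 0,"rx": 0,"ry": 0,"rz": 0},
    {"dx": 0,"dy": 0,"dz": 0,"rx": 0,"ry": 0,"rz": 0},
    {"dx": 0,"dy": 0,"dz": 0,"rx": 0,"ry": 0,"rz": 0},
    {"dx": 0,"dy": 0,"dz": 0,"rx": 0,"ry": 0,"rz": 0},
    {"dx": 0,"dy": 0,"dz": 0,"rx": 0,"ry": 0,"rz": 0},
  ],
)

```text
t: 19.85
tcp_pos: [0.527, 0.2119, 0.0667]
tool_rot: [-0.412, 0.911, 0.001, -0.001]
force: [-4.7, 0.7, 9.0]
finger_gap: 0.161
gripper_force: 26.4
```

```bash
python3 -c "
from h import *
feel(8);look('pics/w8.png',lo=3.02,hi=3.14)"
```

```text
t 20.25 tcp [0.527  0.2119 0.0667] gap 0.156 F [-4.37  0.6  10.03  0.11  0.65  0.02]
lever 1.457 r 0.0603 tang 4.41 rad 0.1
ang [3020 3025 3030 3035 3040 3045 3050 3055 3060 3065 3070 3075 3080 3085
 3090 3095 3100 3105 3110 3115 3120 3125 3130 3135 3140]
94 [103 105 110 119 140 132 107  98  97  96  96  96  96  96  96  97  97  96  97  97  97  96 101 118 147]
96 [163 163 163 163 163 161 157 142 147 156 159 161 161 162 162 163 162 163 163 163 163 163 164 167 180]
98 [132 128 122 119 107 102  92  97  95  95  90  87  88  85  96  99 104 104 121 144 165 170 166 162 182]
100 [153 150 126 118 117 120 137 148 116  91  86  86  85  87  93 104 117 144 178 189 190 191 190 191 191]
101 [188 177 144 122 122 123 134 138 136 103  71  70  89 130 158 169 173 181 189 191 190 190 190 190 190]
102 [192 190 187 180 182 184 187 188 181 138  75  49 102 165 189 192 192 192 192 192 192 192 192 192 192]
103 [194 194 194 194 194 194 194 194 188 144  72  48  87 160 188 194 194 194 194 194 194 194 194 193 194]
104 [193 193 193 193 193 192 192 192 187 159  86  46  85 157 188 191 192 192 192 192 192 192 192 192 192]
108 [190 190 191 190 190 191 190 191 189 163  93  44  73 150 185 191 191 191 192 192 192 191 191 191 191]
112 [209 210 210 209 209 209 209 209 207 192 120  50  89 172 203 206 196 190 190 190 190 190 190 191 190]
```

Call:
move_arm(
  targets=[
    {"dx": 0,"dy": 0,"dz": 0.03,"rx": 0,"ry": 0,"rz": 0},
    {"dx": 0,"dy": 0,"dz": 0.02,"rx": 0,"ry": 0,"rz": 0},
    {"dx": 0.05,"dy": -0.01,"dz": 0,"rx": 0,"ry": 0,"rz": 0},
    {"dx": 0.05,"dy": -0.01,"dz": 0,"rx": 0,"ry": 0,"rz": 0},
    {"dx": 0.04,"dy": -0.01,"dz": 0,"rx": 0,"ry": 0,"rz": 0},
    {"dx": 0,"dy": 0,"dz": 0,"rx": 0,"ry": 0,"rz": 0},
    {"dx": 0,"dy": 0,"dz": 0,"rx": 0,"ry": 0,"rz": 0},
    {"dx": 0,"dy": 0,"dz": 0,"rx": 0,"ry": 0,"rz": 0},
    {"dx": 0,"dy": 0,"dz": 0,"rx": 0,"ry": 0,"rz": 0},
    {"dx": 0,"dy": 0,"dz": 0,"rx": 0,"ry": 0,"rz": 0},
  ],
)

```text
t: 21.55
tcp_pos: [0.5303, 0.2112, 0.0668]
tool_rot: [-0.412, 0.911, 0.001, -0.001]
force: [-5.2, 2.9, 3.2]
finger_gap: 0.152
gripper_force: 25.7
```

```bash
python3 -c "
from h import *
feel(10)"
```

```text
t 22.05 tcp [0.5303 0.2112 0.0668] gap 0.157 F [-4.75  3.57  3.27  0.53  0.72  0.01]
lever 1.4 r 0.06 tang 5.29 rad 2.71
```

Call:
move_arm(
  targets=[
    {"dx": 0.04,"dy": 0,"dz": 0,"rx": 0,"ry": 0,"rz": 0},
    {"dx": 0.04,"dy": 0,"dz": 0,"rx": 0,"ry": 0,"rz": 0},
    {"dx": 0.04,"dy": 0,"dz": 0,"rx": 0,"ry": 0,"rz": 0},
    {"dx": 0,"dy": 0,"dz": 0,"rx": 0,"ry": 0,"rz": 0},
    {"dx": 0,"dy": 0,"dz": 0,"rx": 0,"ry": 0,"rz": 0},
    {"dx": 0,"dy": 0,"dz": 0,"rx": 0,"ry": 0,"rz": 0},
    {"dx": 0,"dy": 0,"dz": 0,"rx": 0,"ry": 0,"rz": 0},
    {"dx": 0,"dy": 0,"dz": 0,"rx": 0,"ry": 0,"rz": 0},
    {"dx": 0,"dy": 0,"dz": 0,"rx": 0,"ry": 0,"rz": 0},
    {"dx": 0,"dy": 0,"dz": 0,"rx": 0,"ry": 0,"rz": 0},
  ],
)

```text
t: 23.3
tcp_pos: [0.5326, 0.2107, 0.0667]
tool_rot: [-0.412, 0.911, 0.001, -0.002]
force: [-5.4, 2.3, 4.9]
finger_gap: 0.159
gripper_force: 25.9
```

```bash
python3 -c "
from h import *
feel(10);look('pics/w9.png',lo=3.02,hi=3.14)"
```

```text
t 23.8 tcp [0.5326 0.2107 0.0667] gap 0.156 F [-5.82  2.13  4.24  0.33  0.85  0.01]
lever 1.361 r 0.06 tang 6.13 rad 0.88
ang [3020 3025 3030 3035 3040 3045 3050 3055 3060 3065 3070 3075 3080 3085
 3090 3095 3100 3105 3110 3115 3120 3125 3130 3135 3140]
94 [106 107 112 118 121 125 106  98  97  96  96  96  96  97  97  97  97  97  97  97  98  99  99 117 143]
96 [162 163 163 163 163 161 157 146 147 150 153 153 156 159 158 160 161 161 161 162 163 163 164 167 178]
98 [134 137 138 133 124 113 107 108 109 111 108 106 106 106 110 112 116 116 117 149 161 170 168 162 180]
100 [134 125 120 116 116 120 138 143 113  92  85  85  85  87  94 100 112 139 176 188 190 190 190 190 190]
101 [187 173 140 119 117 120 138 167 150 116  79  73  94 143 170 176 180 184 186 189 190 190 190 190 190]
102 [192 186 172 166 173 175 181 186 185 153  85  54  94 167 188 192 192 192 192 192 192 192 192 192 192]
103 [194 194 194 194 193 194 194 194 184 145  72  49  95 163 192 193 194 193 194 194 194 194 194 194 193]
104 [193 193 193 192 192 192 192 192 187 152  82  42  84 151 186 191 192 191 192 192 192 192 192 192 192]
108 [199 196 197 200 197 196 195 194 191 166  94  44  78 147 187 191 191 191 191 191 191 191 191 191 191]
112 [189 195 204 208 209 209 209 209 209 186 113  52  88 169 204 206 197 190 190 190 190 190 190 189 190]
```

Call:
move_arm(
  targets=[
    {"dx": -0.01,"dy": 0,"dz": 0,"rx": 0,"ry": 0,"rz": 0},
    {"dx": -0.01,"dy": 0,"dz": 0,"rx": 0,"ry": 0,"rz": 0},
    {"dx": -0.01,"dy": 0,"dz": 0,"rx": 0,"ry": 0,"rz": 0},
    {"dx": 0,"dy": 0,"dz": 0,"rx": 0,"ry": 0,"rz": 0},
    {"dx": 0,"dy": 0,"dz": 0,"rx": 0,"ry": 0,"rz": 0},
    {"dx": 0,"dy": 0,"dz": 0,"rx": 0,"ry": 0,"rz": 0},
    {"dx": 0,"dy": 0,"dz": 0,"rx": 0,"ry": 0,"rz": 0},
    {"dx": 0,"dy": 0,"dz": 0,"rx": 0,"ry": 0,"rz": 0},
    {"dx": 0,"dy": 0,"dz": 0,"rx": 0,"ry": 0,"rz": 0},
    {"dx": 0,"dy": 0,"dz": 0,"rx": 0,"ry": 0,"rz": 0},
  ],
)

```text
t: 25.1
tcp_pos: [0.5324, 0.2108, 0.0668]
tool_rot: [-0.412, 0.911, 0.001, -0.002]
force: [-3.9, 2.3, 3.4]
finger_gap: 0.16
gripper_force: 25.8
```

```bash
python3 -c "
from h import *
feel(8)"
```

```text
t 25.5 tcp [0.5324 0.2108 0.0667] gap 0.158 F [-4.51  2.11  3.42  0.37  0.74  0.01]
lever 1.365 r 0.06 tang 4.84 rad 1.15
```

Call:
move_arm(
  targets=[
    {"dx": -0.04,"dy": 0,"dz": 0,"rx": 0,"ry": 0,"rz": 0},
    {"dx": 0,"dy": 0,"dz": 0,"rx": 0,"ry": 0,"rz": 0},
    {"dx": 0,"dy": 0,"dz": 0,"rx": 0,"ry": 0,"rz": 0},
    {"dx": 0,"dy": 0,"dz": 0,"rx": 0,"ry": 0,"rz": 0},
    {"dx": 0,"dy": 0,"dz": 0.4,"rx": 0,"ry": 0,"rz": 0},
    {"dx": 0,"dy": 0,"dz": 0.8,"rx": 0,"ry": 0,"rz": 0},
    {"dx": 0,"dy": 0,"dz": 0.8,"rx": 0,"ry": 0,"rz": 0},
    {"dx": 0,"dy": 0,"dz": 0,"rx": 0,"ry": 0,"rz": 0},
    {"dx": 0,"dy": 0,"dz": 0,"rx": 0,"ry": 0,"rz": 0},
    {"dx": 0,"dy": 0,"dz": 0,"rx": 0,"ry": 0,"rz": 0},
  ],
  claw=45,
)

```text
t: 26.75
tcp_pos: [0.5327, 0.2102, 0.1165]
tool_rot: [-0.413, 0.911, 0.0, -0.001]
force: [-1.0, -0.4, -0.3]
finger_gap: 0.447
gripper_force: 0.0
```

```bash
python3 - <<'E'
from h import *
feel(8);look('pics/w10.png',lo=3.02,hi=3.14)
m=cams.camera_model("wrist")
for p in [(.5326,.2107,.095),(.52,.152,.063),(.598,.1475,.0265),(.496,.154,.0265)]:print(proj(m,p))
E
```

```text
t 27.15 tcp [0.5332 0.2104 0.1171] gap 0.451 F [ 0.14  0.15  0.17 -0.02 -0.01  0.01]
lever 1.35 r 0.0598 tang -0.1 rad 0.18
ang [3020 3025 3030 3035 3040 3045 3050 3055 3060 3065 3070 3075 3080 3085
 3090 3095 3100 3105 3110 3115 3120 3125 3130 3135 3140]
94 [102 102 104 108 108 112 103 100  98  98  98  98  98  98  98  99  98 100  99 100  99 101 104 121 141]
96 [160 164 165 165 165 159 144 137 129 134 136 141 144 152 156 162 163 163 164 164 165 164 166 170 180]
98 [139 136 137 134 134 132 122 119 114 116 116 121 123 120 121 120 122 129 140 158 172 177 173 178 187]
100 [149 139 126 121 119 121 140 138 112  92  85  86  88  95 110 119 136 146 176 189 191 192 192 192 192]
101 [188 181 160 137 125 129 137 139 133  98  78  76  96 145 171 185 186 189 190 191 191 192 192 192 192]
102 [194 192 189 180 178 181 183 188 173 146  91  67  97 151 183 193 194 194 194 193 193 193 193 194 193]
103 [195 195 195 196 195 195 195 195 186 160 103  74 102 158 188 194 195 195 195 195 195 195 195 195 195]
104 [194 194 194 194 193 193 193 192 182 155 100  73 107 160 189 192 193 193 193 193 193 193 193 193 193]
108 [205 205 202 202 201 198 199 197 192 166 111  63  99 151 185 191 193 193 193 193 193 193 193 192 193]
112 [211 211 211 211 211 210 211 210 207 184 125  68 106 170 200 204 197 192 191 191 191 191 191 192 191]
[257.37436987 238.31830515]
[207.00094768 132.1610629 ]
[132.52890774 189.91202565]
[242.11783062 102.00704485]
```

View pics/w10.png

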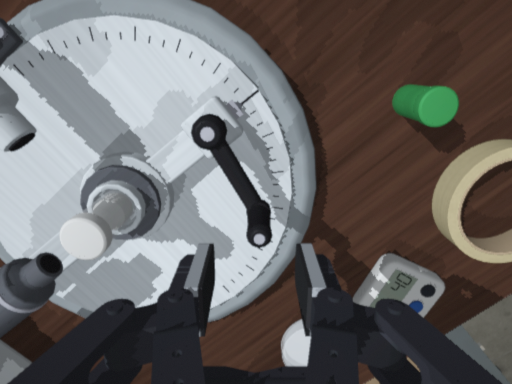

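The picture shows the pointer on the longest line at (246,98), the lever handle at (258,238) and the vial in its seat at (90,235). I'll check the clamp with a clean one-sided push using shut fingers.

Call:
move_arm(
  targets=[
    {"dx": -0.5,"dy": 0.1,"dz": 0,"rx": 0,"ry": 0,"rz": 0.33},
    {"dx": -0.5,"dy": 0.1,"dz": 0,"rx": 0,"ry": 0,"rz": 0.33},
    {"dx": -0.4,"dy": 0.1,"dz": 0,"rx": 0,"ry": 0,"rz": 0.33},
    {"dx": 0,"dy": 0,"dz": 0,"rx": 0,"ry": 0,"rz": 0},
    {"dx": 0,"dy": 0,"dz": -0.5,"rx": 0,"ry": 0,"rz": 0},
    {"dx": 0,"dy": 0,"dz": -0.6,"rx": 0,"ry": 0,"rz": 0},
    {"dx": 0,"dy": 0,"dz": -0.6,"rx": 0,"ry": 0,"rz": 0},
    {"dx": 0,"dy": 0,"dz": 0,"rx": 0,"ry": 0,"rz": 0},
    {"dx": 0,"dy": 0,"dz": 0,"rx": 0,"ry": 0,"rz": 0},
    {"dx": 0,"dy": 0,"dz": 0,"rx": 0,"ry": 0,"rz": 0},
  ],
  claw=0,
)

```text
t: 28.45
tcp_pos: [0.4987, 0.2179, 0.0752]
tool_rot: [-0.632, 0.775, -0.0, 0.0]
force: [-0.7, 0.3, 0.8]
finger_gap: -0.003
gripper_force: 0.0
```

```bash
python3 -c "
from h import *
feel(6);print(sensors.sense()['q'].round(2))"
```

```text
t 28.75 tcp [0.4984 0.2179 0.0751] gap 0.003 F [ 0.2   0.03  0.12 -0.02 -0.   -0.01]
lever 1.889 r 0.0694 tang -0.2 rad -0.04
[ 0.21  0.65  1.76  0.    0.72 -2.73]
```

Call:
move_arm(
  targets=[
    {"dx": 0.05,"dy": -0.01,"dz": 0,"rx": 0,"ry": 0,"rz": 0},
    {"dx": 0.05,"dy": -0.01,"dz": 0,"rx": 0,"ry": 0,"rz": 0},
    {"dx": 0.05,"dy": -0.01,"dz": 0,"rx": 0,"ry": 0,"rz": 0},
    {"dx": 0.05,"dy": -0.01,"dz": 0,"rx": 0,"ry": 0,"rz": 0},
    {"dx": 0.05,"dy": -0.01,"dz": 0,"rx": 0,"ry": 0,"rz": 0},
    {"dx": 0.05,"dy": -0.01,"dz": 0,"rx": 0,"ry": 0,"rz": 0},
    {"dx": 0.05,"dy": -0.01,"dz": 0,"rx": 0,"ry": 0,"rz": 0},
    {"dx": 0.05,"dy": -0.01,"dz": 0,"rx": 0,"ry": 0,"rz": 0},
    {"dx": 0,"dy": 0,"dz": 0,"rx": 0,"ry": 0,"rz": 0},
    {"dx": 0,"dy": 0,"dz": 0,"rx": 0,"ry": 0,"rz": 0},
  ],
)

```text
t: 30.0
tcp_pos: [0.5082, 0.2159, 0.0748]
tool_rot: [-0.632, 0.775, 0.0, -0.0]
force: [0.1, -0.2, 0.3]
finger_gap: 0.0
gripper_force: 0.0
```

Call:
move_arm(
  targets=[
    {"dx": 0.02,"dy": 0,"dz": 0,"rx": 0,"ry": 0,"rz": 0},
    {"dx": 0.02,"dy": -0.01,"dz": 0,"rx": 0,"ry": 0,"rz": 0},
    {"dx": 0.02,"dy": 0,"dz": 0,"rx": 0,"ry": 0,"rz": 0},
    {"dx": 0.02,"dy": -0.01,"dz": 0,"rx": 0,"ry": 0,"rz": 0},
    {"dx": 0.02,"dy": 0,"dz": 0,"rx": 0,"ry": 0,"rz": 0},
    {"dx": 0,"dy": 0,"dz": 0,"rx": 0,"ry": 0,"rz": 0},
    {"dx": 0,"dy": 0,"dz": 0,"rx": 0,"ry": 0,"rz": 0},
    {"dx": 0,"dy": 0,"dz": 0,"rx": 0,"ry": 0,"rz": 0},
    {"dx": 0,"dy": 0,"dz": 0,"rx": 0,"ry": 0,"rz": 0},
    {"dx": 0,"dy": 0,"dz": 0,"rx": 0,"ry": 0,"rz": 0},
  ],
)

```text
t: 31.25
tcp_pos: [0.5108, 0.2154, 0.0748]
tool_rot: [-0.632, 0.775, 0.0, -0.0]
force: [0.1, 0.3, -0.8]
finger_gap: -0.001
gripper_force: 0.0
```

```bash
python3 -c "
from h import *
feel(6)"
```

```text
t 31.55 tcp [0.5108 0.2154 0.0748] gap -0.004 F [ 0.29 -0.48 -0.14 -0.02 -0.01  0.02]
lever 1.717 r 0.064 tang -0.22 rad -0.52
```

Call:
move_arm(
  targets=[
    {"dx": 0.02,"dy": 0,"dz": 0,"rx": 0,"ry": 0,"rz": 0},
    {"dx": 0.02,"dy": -0.01,"dz": 0,"rx": 0,"ry": 0,"rz": 0},
    {"dx": 0.02,"dy": 0,"dz": 0,"rx": 0,"ry": 0,"rz": 0},
    {"dx": 0.02,"dy": -0.01,"dz": 0,"rx": 0,"ry": 0,"rz": 0},
    {"dx": 0.02,"dy": 0,"dz": 0,"rx": 0,"ry": 0,"rz": 0},
    {"dx": 0,"dy": 0,"dz": 0,"rx": 0,"ry": 0,"rz": 0},
    {"dx": 0,"dy": 0,"dz": 0,"rx": 0,"ry": 0,"rz": 0},
    {"dx": 0,"dy": 0,"dz": 0,"rx": 0,"ry": 0,"rz": 0},
    {"dx": 0,"dy": 0,"dz": 0,"rx": 0,"ry": 0,"rz": 0},
    {"dx": 0,"dy": 0,"dz": 0,"rx": 0,"ry": 0,"rz": 0},
  ],
)

```text
t: 32.8
tcp_pos: [0.5128, 0.2148, 0.0747]
tool_rot: [-0.632, 0.775, 0.0, -0.0]
force: [-3.5, 0.7, 2.3]
finger_gap: -0.0
gripper_force: 2.3
```

```bash
python3 -c "
from h import *
feel(6)"
```

```text
t 33.1 tcp [0.5129 0.2148 0.0747] gap 0.001 F [-4.81  0.52  2.33  0.1   0.74 -0.01]
lever 1.685 r 0.0632 tang 4.72 rad 1.07
```

Call:
move_arm(
  targets=[
    {"dx": 0.01,"dy": 0,"dz": 0,"rx": 0,"ry": 0,"rz": 0},
    {"dx": 0.01,"dy": 0,"dz": 0,"rx": 0,"ry": 0,"rz": 0},
    {"dx": 0,"dy": 0,"dz": 0,"rx": 0,"ry": 0,"rz": 0},
    {"dx": 0,"dy": 0,"dz": 0,"rx": 0,"ry": 0,"rz": 0},
    {"dx": 0,"dy": 0,"dz": 0,"rx": 0,"ry": 0,"rz": 0},
    {"dx": 0,"dy": 0,"dz": 0,"rx": 0,"ry": 0,"rz": 0},
    {"dx": 0,"dy": 0,"dz": 0,"rx": 0,"ry": 0,"rz": 0},
    {"dx": 0,"dy": 0,"dz": 0,"rx": 0,"ry": 0,"rz": 0},
    {"dx": 0,"dy": 0,"dz": 0,"rx": 0,"ry": 0,"rz": 0},
    {"dx": 0,"dy": 0,"dz": 0,"rx": 0,"ry": 0,"rz": 0},
  ],
)

```text
t: 34.35
tcp_pos: [0.5132, 0.2148, 0.0747]
tool_rot: [-0.632, 0.775, 0.0, -0.001]
force: [-4.7, 1.2, 2.1]
finger_gap: -0.003
gripper_force: 2.8
```

```bash
python3 -c "
from h import *
feel(8)"
```

```text
t 34.75 tcp [0.5132 0.2149 0.0747] gap -0.0 F [-5.68  0.49  2.2   0.12  0.83  0.02]
lever 1.681 r 0.0632 tang 5.59 rad 1.11
```

The lever holds at a 5.6 N push, which agrees with the 6.1 N felt while gripping (about 55–60 N of clamp force). Backing off now.

Call:
move_arm(
  targets=[
    {"dx": -0.4,"dy": 0.1,"dz": 0,"rx": 0,"ry": 0,"rz": 0},
    {"dx": -0.6,"dy": 0.1,"dz": 0,"rx": 0,"ry": 0,"rz": 0},
    {"dx": 0,"dy": 0,"dz": 0.8,"rx": 0,"ry": 0,"rz": 0},
    {"dx": 0,"dy": 0,"dz": 0.8,"rx": 0,"ry": 0,"rz": 0},
    {"dx": 0,"dy": 0,"dz": 0.8,"rx": 0,"ry": 0,"rz": 0},
    {"dx": 0,"dy": 0,"dz": 0.8,"rx": 0,"ry": 0,"rz": 0},
    {"dx": 0.4,"dy": 0,"dz": 0,"rx": 0,"ry": 0,"rz": -0.3},
    {"dx": 0.4,"dy": 0,"dz": 0,"rx": 0,"ry": 0,"rz": -0.3},
    {"dx": 0,"dy": 0,"dz": 0,"rx": 0,"ry": 0,"rz": -0.3},
    {"dx": 0,"dy": 0,"dz": 0,"rx": 0,"ry": 0,"rz": 0},
  ],
)

```text
t: 36.0
tcp_pos: [0.5088, 0.22, 0.1549]
tool_rot: [-0.435, 0.901, -0.0, 0.001]
force: [-0.1, 0.0, 0.4]
finger_gap: -0.003
gripper_force: 0.0
```

```bash
python3 -c "
from h import *
feel(4);look('pics/w11.png',lo=3.02,hi=3.14)"
```

```text
t 36.2 tcp [0.5086 0.2199 0.1549] gap 0.0 F [-0.05 -0.08 -0.5  -0.    0.    0.01]
lever 1.738 r 0.0689 tang 0.06 rad -0.07
ang [3020 3025 3030 3035 3040 3045 3050 3055 3060 3065 3070 3075 3080 3085
 3090 3095 3100 3105 3110 3115 3120 3125 3130 3135 3140]
94 [131 133 140 142 147 146 136 114 100  99  98  98  98  98  98 101 100 102 101 103 105 107 111 128 149]
96 [160 164 165 165 163 161 155 149 150 152 153 158 156 159 159 161 163 163 162 163 163 164 165 169 178]
98 [125 133 131 126 119 107 101 105  99 104 103 102 102 103 105 109 105 118 127 151 160 168 178 183 188]
100 [161 146 130 119 118 121 125 126 116  95  86  85  89  90 103 109 116 136 160 180 189 192 192 192 192]
101 [186 170 145 128 127 129 129 133 123  99  78  71  92 135 159 167 174 179 183 189 191 192 192 192 192]
102 [192 183 174 172 171 177 179 178 168 135  88  71  99 147 179 188 193 193 193 193 193 193 193 193 193]
103 [195 194 193 194 194 195 195 192 177 148 100  70 114 162 187 194 195 195 195 195 195 195 195 195 195]
104 [194 194 194 194 194 194 193 191 182 154 110  74 110 160 183 192 194 194 193 193 194 194 194 193 193]
108 [203 204 203 201 201 200 197 197 190 164 120  83 112 161 184 191 192 192 193 193 192 193 193 192 192]
112 [211 211 211 211 211 211 211 210 206 184 141  97 122 172 199 199 195 192 192 192 192 191 191 191 191]
```

Pointer still on the line and the robot is clear of everything, so I'm handing in.

```bash
python3 -c "
from station import order
print(order.sign_off())"
```

```text
the job is handed in; nothing more can be done
None
```

I handed the job in with the pointer on the longest line, the clamp at roughly 55–60 N by feel (about 6 N at the handle; turn angle alone suggests nearer 40 N), the vial in its seat and the robot clear; no verdict came back.

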